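# Free a seized self-centring clamp and grip the board

## Task

The knob of the self-centring clamp on the bench has seized. Break it loose with a short firm twist clockwise (seen from above), then keep turning it clockwise, a handful at a time, until the two jaws have drawn in together and hold the board snugly between their pads, centred and flat on the clamp's bed. Stop when you feel it grip rather than forcing it, let go of the knob, and leave the other things on the bench standing where they are.

Things in the scene. Friction and masses are not known exactly. Their poses are not given: they have to be found in the camera images.
- clamp: Grey cast-iron self-centring clamp fixed to the bench; base plate x -48 to 166, y +-118, 14 mm thick. Origin on the bench under the knob's axis; x runs from the knob along the bed, y is the way the jaws close, z up. Round gear housing (radius 36, top at z 60 mm) at the origin; behind it a steel bed, x 48 to 160, y +-40, top at z 30 mm, carries the board.
- knob (a joint): Angle of the T knob about the vertical, rad: 0 seized as found, grows clockwise seen from above, stop at 4.6; at q the bar is turned -q from the clamp's x axis. Seized: takes 0.5 to 0.75 N m in the first 0.2 rad, easing off by 0.4 rad, then free for good (0.16 N m). Each jaw goes in 10 mm per rad; pads meet the board near 2.5 rad, then the torque climbs 0.5 N m per rad, steeply past 2.9.
- knob_grip (a point): Centre of the knob's dark steel bar, on the turning axis, 98 mm above the bench; x along the bar. The bar is 100 mm long, 18 mm wide (flat upright sides) and stands 84 to 112 mm above the bench, on a shaft of 18 mm diameter rising from the gear housing. A flat button 3 mm high tops its middle.
- jaw_left_face (a point): Middle of the gripping face of the left jaw's black rubber pad (clamp's +y side), 70 mm from the clamp's mid-plane at the start. Pad 84 mm long, 35 to 65 mm above the bench, spring-backed: yields up to 4 mm at 2.5 N per mm. The jaw behind it is 90 mm long, 18 thick, up to 65 mm above the bench.
- jaw_right_face (a point): The same on the right jaw (the clamp's -y side).
- jaw_left: Left jaw (iron block with its rack and pad); slides along the clamp's y. Its origin coincides with the clamp's origin while the knob is at 0 and moves with the jaw.
- jaw_right: Right jaw, likewise.
- board: Plain wooden offcut, 90 x 150 x 22 mm, about 0.2 kg, loose on the clamp's bed between the jaws, long side roughly along the clamp's x, a little askew and off the middle. Origin at the centre of its underside; x the 90 mm way, y the 150 mm way. The jaws push it to the middle and straighten it.
- masking_tape: Bystander: roll of tape lying flat, 98 mm across, 25 mm high; origin at the centre of its underside.
- glue_a: Bystander: white glue bottle with a pointed spout, 48 mm across, 154 mm high; origin at the centre of its underside.
- sand_block: Bystander: wooden sanding block 58 x 105 x 34 mm; origin at the centre of its underside.
- tin_ochre: Bystander: paint tin 78 mm across, 77 mm high; origin at the centre of its underside.

How it is judged (in metres and radians):
On the way, in this order (a step that is already met when the one before it is completed fails the run):
1. the knob has broken loose (turned more than 0.6 rad) (value of joint knob above 0.6 rad), for 0.2 s.
2. both jaws bear on the board (contact force between each of jaw_left, jaw_right and board above 3 N), for 0.2 s.
At the end, for the whole second after the job is handed in: Each jaw presses the board with more than 3 N; the board lies flat on the bed (underside below 34 mm, tilt under 0.05 rad), within 5 mm of the clamp's mid-plane and within 0.06 rad of square to the jaws; knob and board are at rest (all of step 2 and y of board in the frame of clamp between -0.005 and 0.005 m and angle between the x axis of board and the y axis of clamp, either way round below 0.06 rad and height (world z) of board below 0.034 m and angle between board's own z axis and vertical below 0.05 rad and velocity of joint knob between -0.05 and 0.05 rad/s and linear speed of board below 0.01 m/s); the robot touches nothing.
It fails at once if the board is crushed: a jaw presses it with more than 50 N (contact force between any of jaw_left, jaw_right and board above 50 N).
It fails at once if a bystander is moved by more than 20 mm or tipped (distance of any of masking_tape, glue_a, sand_block, tin_ochre from where it was at the start of the episode above 0.02 m or angle between any of masking_tape, glue_a, sand_block, tin_ochre's own z axis and vertical above 0.3 rad).
It also fails if it takes over 56 s, if anything falls off the work surface, if the arm or the gripper's body presses on something with over 40 N, if the wrist force passes 120 N, or if a joint passes its speed limit or range.

## Robot

A 6-joint arm with a two-finger parallel gripper is mounted at the origin on a cart in front of the work surface, level with it; the furniture and walls round the work are solid. World frame = base frame: x ahead of the robot, y to its left, z up, the work surface at z = 0. Lengths are in mm, angles in degrees, forces in N, time in s.
With the tool pointing down it reaches from about 400 to 925 mm from the base axis. Payload 3.4 kg.
Tool frame: the origin (TCP) lies midway between the tips of the shut fingers; the grasp point (between the pads) lies bot.grip_point_offset behind it (bot.grip_point_offset is the distance from the TCP to the grasp point, in mm); x points along the fingers, y is the direction in which the jaws open and shut, and the axes are right-handed (so a half turn about x gives the same grasp; the last joint's range is limited). The gripper opens to 85 mm and grips with 20 to 120 N. Pads are 22 mm wide; open, the fingers measure 114 mm over their backs; the gripper's body (76 mm by 85 mm) begins 54 mm behind the grasp point. The pads swing forward as they close: fully open they stand 13 mm farther back than shut.
Start: joints at [-69.414, 17.578, 86.31, -0, 76.112, -4.211], TCP at [241.141, -521.998, 231.305] pointing down, gripper open.
Joint ranges: [-179.03, 179.03], [-60, 130.46], [8.19, 133.38], [-81.62, 261.62], [5.75, 156.47], [-153.77, 153.77]. Speed limits (degrees/s): [147.25, 147.25, 180, 180, 180, 180].

## Interface

Orientations are given as [roll, pitch, yaw] about the fixed x, y, z axes, in that order (R = Rz(yaw) Ry(pitch) Rx(roll)).
In Python, from bench import bot, grab_frame, get_calibration, job gives the robot as it stands. The module is installed in compiled form; this text tells all that it offers.
- The arm moves only by the tool move_arm, never from a script. Its argument "targets" is a list of rows, each an object with "claw": the opening in per cent of the stroke, from 0 (shut) to 100 (fully open); "delta_pos": the shift along the tool's x, y, z in units of 60 mm (1.0 is 60 mm), a list of three; "spin": the turn about the tool's x in units of 0.15 rad (1.0 is 0.15 rad). A call has 1 to 20 rows; each row shifts and turns the commanded pose from where the row before left it, along the tool's axes as they then stand; what a row does not reach is not made up. A row lasts 1/8 s, in which the tool goes at most 62.5 mm and 10.7 degrees, less where a joint would pass 70% of its speed; a pose out of reach is approached as far as the arm can. A call with a number of a shift or a turn outside -1 to 1 is refused whole. A call with a gripper value outside its range is refused whole. The fingers move at their own pace and stop on an object; "grip_force" is the grip in N (left out, the last holds). Time passes only in rows, so rows that do not move let the fingers close. It gives the time, the measured TCP pose, the force and the opening at its end, in the units of the state.
- bot.observe(): the state, without advancing time (a new reading comes with each control period).
- grab_frame(name): name is "scene" or "top" or "wrist"; returns (picture, depth): 400x640x3 uint8, red, green, blue; 400x640 float32, mm along the optical axis (not along the pixel's ray), 0 where there is no reading.
- get_calibration(name): a dict with "fx", "fy", "cx", "cy" (pixels), "pose" (4x4, takes a point from camera to world coordinates). Camera axes: x right, y down, z forward; pixel columns grow to the right and rows downward; lengths in mm; the calibration is good to about 2 mm. A picture is of the moment at which its call begins: read the wrist's pose just before it. get_calibration takes no time and is no camera call; for the wrist camera it gives the pose at the moment of the call.
- job.close_job(): hands the job in, once; it reports no verdict.
The state is a dict: "time": time; "joints": joint angles; "dq": joint speeds; "effort": joint torques, N m; "position": TCP position; "eef_rot": TCP orientation; "force": force on the tool from outside, world axes, zero at the start; "torque": the same for the moment, N m; "gripper_width": finger opening in mm.
Only numpy, scipy, OpenCV 4.12 (cv2) and the standard library are available. Lean on these libraries where they do the work, as an engineer would, in place of code of your own. Each camera call takes 0.05 s, during which the arm holds its last target.

## Working session

There is one attempt and no reset: what is moved stays moved. The work goes in short steps, Python scripts to look and compute and a tool call to move; the robot and the scene stay as the last step left them, time stands still between calls to the robot, and variables do not carry over. Pictures are saved under pics/ and viewed, and the job is handed in when it is done.

Besides the shell and the picture viewer there is one more tool, called by a JSON object that holds its "op" and its "data". move_arm: Moves the arm, as the interface text tells. Its arguments: {"type":"object","properties":{"targets":{"type":"array"},"grip_force":{"type":"number"}},"required":["targets"]}

```bash
mkdir -p pics; python3 - <<'E'
from bench import bot, grab_frame, get_calibration
import cv2
print(bot.observe(), bot.grip_point_offset)
for n in ("scene","top"):
    p,d=grab_frame(n); cv2.imwrite(f"pics/{n}0.png",p[:,:,::-1]); c=get_calibration(n); print(n,c)
    import numpy as np; np.save(f"{n}0d.npy",d)
E
```

```text
{'time': 0.0, 'joints': array([-6.94130512e+01,  1.76224047e+01,  8.63846359e+01, -2.68016196e-03,
        7.61109769e+01, -4.20810779e+00]), 'dq': array([ 0.06632304, -0.07325249, -0.02502642, -0.1099263 , -0.04357388,
       -0.054531  ]), 'effort': array([ 1.40511420e-03, -4.57546198e+01, -2.51913142e+01,  1.85304193e-04,
        1.34534261e-02, -1.02470258e-05]), 'position': array([ 240.8811201 , -521.33222488,  230.37468777]), 'eef_rot': array([-92.94582084,  89.88195385, 111.84988177]), 'force': array([ 0.27449174, -0.47658351,  0.06537777]), 'torque': array([-0.01011471, -0.00340475, -0.01553358]), 'gripper_width': 85.59161924485119} 18.700000000000003
scene {'fx': 369.0149778996411, 'fy': 369.0149778996411, 'cx': 315.04585420992214, 'cy': 203.26383425424632, 'pose': array([[-8.90395270e-01, -3.60994804e-01,  2.77270653e-01,
         2.52710738e+02],
       [-4.55071821e-01,  6.92191559e-01, -5.60161123e-01,
         6.39115283e+02],
       [ 1.02908491e-02, -6.24942875e-01, -7.80602653e-01,
         9.45943884e+02],
       [ 0.00000000e+00,  0.00000000e+00,  0.00000000e+00,
         1.00000000e+00]])}
top {'fx': 406.2617904298362, 'fy': 406.2617904298362, 'cx': 322.4821093725566, 'cy': 198.87624983645014, 'pose': array([[ 3.97216642e-03, -9.89872387e-01,  1.41904475e-01,
         4.02258463e+02],
       [-9.99806218e-01, -6.66731012e-03, -1.85222454e-02,
         2.62425832e+00],
       [ 1.92807804e-02, -1.41803403e-01, -9.89707051e-01,
         1.31238115e+03],
       [ 0.00000000e+00,  0.00000000e+00,  0.00000000e+00,
         1.00000000e+00]])}
```

View pics/scene0.png

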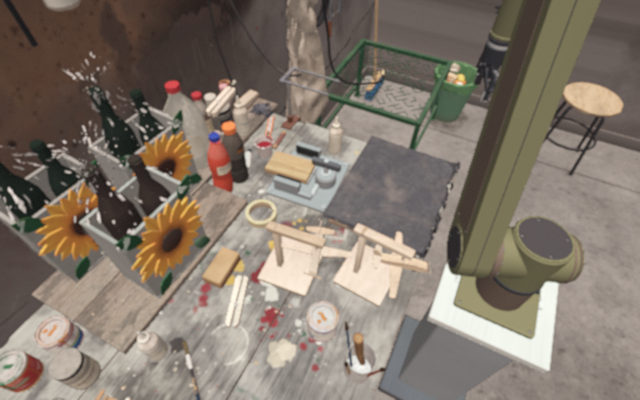

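View pics/top0.png

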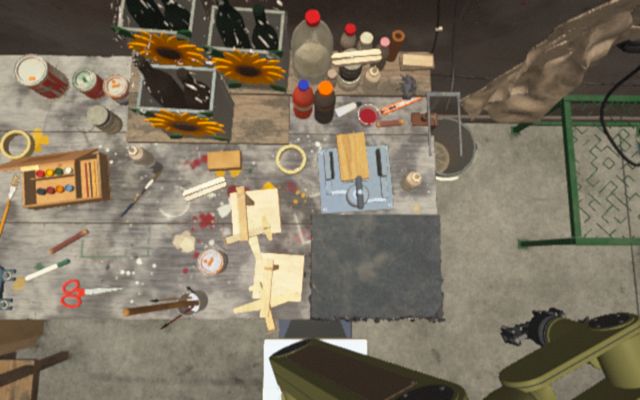

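The clamp is at about (355,178) in the top view, with its knob at about (360,192). The glue bottle is at (413,180) and the tape at (290,158). I'll enlarge that area and measure it.

```bash
cat > h.py <<'E'
import numpy as np, cv2
from bench import bot, grab_frame, get_calibration
def pts(d,c):
    v,u=np.mgrid[0:d.shape[0],0:d.shape[1]]
    P=np.stack([(u-c["cx"])/c["fx"]*d,(v-c["cy"])/c["fy"]*d,d],-1)
    return P@c["pose"][:3,:3].T+c["pose"][:3,3]
def ray(u,v,z,c):
    r=c["pose"][:3,:3]@np.array([(u-c["cx"])/c["fx"],(v-c["cy"])/c["fy"],1]); o=c["pose"][:3,3]
    return o+r*(z-o[2])/r[2]
def proj(p,c):
    q=c["pose"][:3,:3].T@(np.asarray(p,float)-c["pose"][:3,3]); return np.array([q[0]/q[2]*c["fx"]+c["cx"],q[1]/q[2]*c["fy"]+c["cy"]])
E
python3 - <<'E'
from h import *
d=np.load("top0d.npy"); c=get_calibration("top"); P=pts(d,c)
im=cv2.imread("pics/top0.png")[120:230,260:450]
cv2.imwrite("pics/top0c.png",cv2.resize(im,None,fx=4,fy=4,interpolation=cv2.INTER_CUBIC))
sub=P[120:230:1,260:450]
z=sub[...,2]; print(z.min(),z.max())
cv2.imwrite("pics/top0z.png",cv2.resize(np.clip(z*1.6,0,255).astype(np.uint8),None,fx=4,fy=4,interpolation=cv2.INTER_NEAREST))
for u,v in [(360,192),(355,152),(413,180),(290,158),(224,160)]: print(u,v,P[v,u].round())
E
```

```text
-869.6688792147079 1312.381148229626
360 192 [ 595. -132.  119.]
355 152 [ 734. -124.   54.]
413 180 [ 633. -292.  117.]
290 158 [726.  86.   2.]
224 160 [709. 295.  36.]
```

View pics/top0c.png

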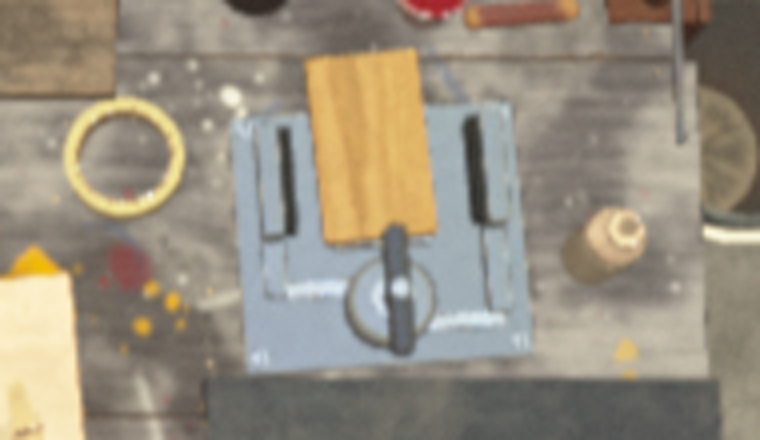

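View pics/top0z.png

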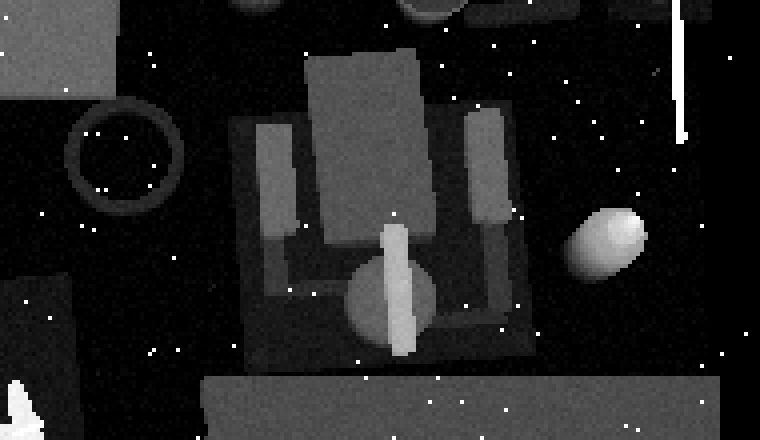

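```bash
python3 - <<'E'
from h import *
d=np.load("top0d.npy"); c=get_calibration("top"); P=pts(d,c)
x,y,z=P[...,0],P[...,1],P[...,2]
reg=np.zeros_like(z,bool); reg[140:215,310:400]=True
def comp(lo,hi,name):
    m=(reg&(z>lo)&(z<hi)).astype(np.uint8)
    n,l,s,_=cv2.connectedComponentsWithStats(m)
    for i in range(1,n):
        if s[i,4]>40:
            zz=np.median(z[l==i]); 
            r=cv2.minAreaRect(np.argwhere(l==i)[:,::-1].astype(np.float32))
            box=np.array([ray(u,v,zz,c)[:2] for u,v in cv2.boxPoints(r)])
            q=np.array([ray(u,v,zz,c)[:2] for v,u in np.argwhere(l==i)]); m_=q.mean(0)
            w,V=np.linalg.eigh(np.cov((q-m_).T)); 
            print(name,s[i,4],'z',zz.round(1),'c',m_.round(1),'ang',(np.degrees(np.arctan2(V[1,1],V[0,1]))%180).round(2),'size',np.linalg.norm(box[1]-box[0]).round(),np.linalg.norm(box[2]-box[1]).round())
comp(95,135,'bar'); comp(60,75,'jaw?'); comp(44,59,'board')
print('mat z',np.median(z[230:290,330:420]),'bench',np.median(z[200:212,400:430]))
for v in (212,214,216): print(ray(350,v,30,c).round(), z[v,320:420:20].round())
E
```

```text
bar 206 z 111.2 c [ 596.6 -130.1] ang 4.16 size 19.0 98.0
jaw? 239 z 65.5 c [ 704.4 -207. ] ang 4.65 size 29.0 89.0
jaw? 241 z 65.2 c [691.2 -39.6] ang 4.07 size 28.0 88.0
jaw? 74 z 62.6 c [ 596.3 -115.3] ang 5.33 size 25.0 50.0
board 1096 z 52.6 c [ 712.1 -115.6] ang 7.69 size 91.0 133.0
board 82 z 56.2 c [ 594.6 -109.5] ang 3.9 size 30.0 67.0
mat z 48.501715957582405 bench 0.6663858937146188
[ 545. -109.   30.] [-5.  6.  3.  2.  1.]
[ 538. -109.   30.] [53. 47. 48. 47. 50.]
[ 532. -109.   30.] [47. 48. 44. 51. 49.]
```

```bash
cat >> h.py <<'E'
from scipy.spatial.transform import Rotation as Ro
def tool():
    s=bot.observe(); return s,np.array(s["position"]),Ro.from_euler('xyz',s["eef_rot"],degrees=True).as_matrix()
def plan(target,ydir=None):
    s,p,R=tool(); d=R.T@(np.asarray(target,float)-p)
    print('pos',p.round(1),'delta units',(d/60).round(3),'toolx',R[:,0].round(3),'y ang',np.degrees(np.arctan2(R[1,1],R[0,1])).round(2),'j',s["joints"].round(1))
    if ydir is not None:
        a=np.degrees(np.arctan2(R[1,1],R[0,1]))-ydir; a=(a+90)%180-90
        print('spin deg (cw+)',a.round(2),'units',(np.radians(a)/.15).round(3))
E
python3 - <<'E'
from h import *
plan([596.6,-130.1,230],94.3)
E
```

```text
pos [ 240.9 -521.4  230.5] delta units [ 0.015 -3.434 -8.117] toolx [-0.001  0.002 -1.   ] y ang -65.2 j [-69.4  17.6  86.4   0.   76.1  -4.2]
spin deg (cw+) 20.5 units 2.385
```

{"op": "move_arm", "data": {"targets": [{"delta_pos": [0, -0.2, -0.45], "spin": 0, "claw": 100}, {"delta_pos": [0, -0.38, -0.9], "spin": 0, "claw": 100}, {"delta_pos": [0, -0.38, -0.9], "spin": 0, "claw": 100}, {"delta_pos": [0, -0.38, -0.9], "spin": 0, "claw": 100}, {"delta_pos": [0, -0.38, -0.9], "spin": 0, "claw": 100}, {"delta_pos": [0, -0.38, -0.9], "spin": 0, "claw": 100}, {"delta_pos": [0, -0.38, -0.9], "spin": 0, "claw": 100}, {"delta_pos": [0, -0.38, -0.9], "spin": 0, "claw": 100}, {"delta_pos": [0, -0.38, -0.9], "spin": 0, "claw": 100}, {"delta_pos": [0, -0.2, -0.45], "spin": 0, "claw": 100}, {"delta_pos": [0, 0, 0], "spin": -1, "claw": 100}, {"delta_pos": [0, 0, 0], "spin": -1, "claw": 100}, {"delta_pos": [0, 0, 0], "spin": -1, "claw": 100}, {"delta_pos": [0, 0, 0], "spin": -1, "claw": 100}, {"delta_pos": [0, 0, 0], "spin": -1, "claw": 100}, {"delta_pos": [0, 0, 0], "spin": -1, "claw": 100}, {"delta_pos": [0, 0, 0], "spin": -1, "claw": 100}, {"delta_pos": [0, 0, 0], "spin": -1, "claw": 100}, {"delta_pos": [0, 0, 0], "spin": -1, "claw": 100}, {"delta_pos": [0, 0, 0], "spin": -1, "claw": 100}]}}

```text
time: 2.6
position: [595.4, -130.7, 230.7]
eef_rot: [-127.8, 89.9, 163.3]
force: [-0.3, -0.5, 0.8]
gripper_width: 85.3
```

{"op": "move_arm", "data": {"targets": [{"delta_pos": [0, 0, 0], "spin": -1, "claw": 100}, {"delta_pos": [0, 0, 0], "spin": -1, "claw": 100}, {"delta_pos": [0, 0, 0], "spin": -1, "claw": 100}, {"delta_pos": [0, 0, 0], "spin": -1, "claw": 100}, {"delta_pos": [0, 0, 0], "spin": -1, "claw": 100}, {"delta_pos": [0, 0, 0], "spin": -1, "claw": 100}, {"delta_pos": [0, 0, 0], "spin": -1, "claw": 100}, {"delta_pos": [0, 0, 0], "spin": -1, "claw": 100}, {"delta_pos": [0, 0, 0], "spin": -0.5, "claw": 100}, {"delta_pos": [0, 0, 0], "spin": 0, "claw": 100}, {"delta_pos": [0, 0, 0], "spin": 0, "claw": 100}]}}

```text
time: 3.98
position: [595.6, -130.7, 231.0]
eef_rot: [158.8, 90.0, 162.5]
force: [0.6, -0.0, -0.4]
gripper_width: 85.4
```

```bash
python3 - <<'E'
from h import *
plan([596.6,-130.1,230],94.3)
c=get_calibration("wrist"); p,d=grab_frame("wrist"); cv2.imwrite("pics/w1.png",p[:,:,::-1]); np.save("w1d.npy",d)
np.savez("w1c.npz",**c); print(c, bot.observe()["time"])
E
```

```text
pos [ 595.6 -130.7  231. ] delta units [0.017 0.01  0.018] toolx [-0.001  0.    -1.   ] y ang 93.72 j [ -16.4   20.4   82.     0.    77.6 -110.1]
spin deg (cw+) -0.58 units -0.068
{'fx': 310.1641040098428, 'fy': 310.1641040098428, 'cx': 322.96410825624395, 'cy': 199.49069670904524, 'pose': array([[-6.55127766e-02,  9.42742218e-01,  3.27024749e-01,
         5.11656380e+02],
       [ 9.97848805e-01,  6.11008807e-02,  2.37580371e-02,
        -1.35809002e+02],
       [ 2.41620436e-03,  3.27877710e-01, -9.44717084e-01,
         3.73905097e+02],
       [ 0.00000000e+00,  0.00000000e+00,  0.00000000e+00,
         1.00000000e+00]])} 4.025
```

View pics/w1.png

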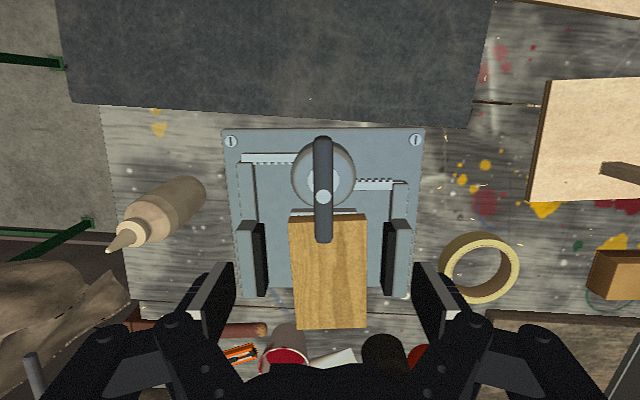

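The wrist view shows the bar running from (322,138) to (325,242), with its button at (323,197) and the board behind it. I'll refine the bar's centre and angle from this.

```bash
python3 - <<'E'
from h import *
d=np.load("w1d.npy"); c=dict(np.load("w1c.npz")); P=pts(d,c); z=P[...,2]
m=((z>104)&(z<125)).astype(np.uint8); m[:, :290]=0; m[:,360:]=0; m[260:]=0
n,l,s,_=cv2.connectedComponentsWithStats(m); i=1+np.argmax(s[1:,4]); print(s[i],np.median(z[l==i]))
r=cv2.minAreaRect(np.argwhere(l==i)[:,::-1].astype(np.float32)); b=np.array([ray(u,v,112,c)[:2] for u,v in cv2.boxPoints(r)])
print(b.round(1),b.mean(0).round(1))
q=np.array([ray(u,v,112,c)[:2] for v,u in np.argwhere(l==i)]);w,V=np.linalg.eigh(np.cov((q-q.mean(0)).T));print(q.mean(0).round(1),np.degrees(np.arctan2(V[1,1],V[0,1]))%180)
print('button',ray(323,197,115,c).round(1))
# base plate corner screws/pads: jaw centres
for lab,(u0,u1) in {'L':(375,420),'R':(230,275)}.items():
    mm=((z>61)&(z<70)); mm[:, :u0]=0; mm[:,u1:]=0; mm[:200]=0; mm[305:]=0
    q=np.array([ray(u,v,65,c)[:2] for v,u in np.argwhere(mm)]); w,V=np.linalg.eigh(np.cov((q-q.mean(0)).T)); print(lab,len(q),q.mean(0).round(1),np.degrees(np.arctan2(V[1,1],V[0,1]))%180)
plan([596.6,-130.1,79],94.3)
E
```

```text
[ 312  137   21  107 2057] 111.49109426578735
[[ 547.8 -142. ]
 [ 546.7 -125.3]
 [ 645.  -117.9]
 [ 646.2 -136.7]] [ 596.4 -130.5]
[ 593.8 -130.2] 4.322965041458275
button [ 599.  -129.4  115. ]
L 1672 [688.7 -39.6] 4.3297630929057505
R 1664 [ 700.8 -205.8] 4.3569751255803055
pos [ 595.6 -130.7  231.1] delta units [2.534 0.009 0.018] toolx [-0.  0. -1.] y ang 93.74 j [ -16.3   20.4   82.     0.    77.6 -110.1]
spin deg (cw+) -0.56 units -0.066
```

{"op": "move_arm", "data": {"targets": [{"delta_pos": [0.4, 0.01, 0.02], "spin": -0.07, "claw": 100}, {"delta_pos": [0.8, 0, 0], "spin": 0, "claw": 100}, {"delta_pos": [0.7, 0, 0], "spin": 0, "claw": 100}, {"delta_pos": [0.43, 0, 0], "spin": 0, "claw": 100}, {"delta_pos": [0.2, 0, 0], "spin": 0, "claw": 100}, {"delta_pos": [0, 0, 0], "spin": 0, "claw": 100}, {"delta_pos": [0, 0, 0], "spin": 0, "claw": 100}]}}

```text
time: 4.9
position: [598.0, -130.4, 80.8]
eef_rot: [-20.8, 89.9, -16.4]
force: [0.2, -0.6, 0.5]
gripper_width: 85.2
```

```bash
python3 - <<'E'
from h import *
plan([597,-130.1,79],94.33)
s=bot.observe();print(s["force"].round(1),s["torque"].round(2))
E
```

```text
pos [ 598.  -130.4   80.8] delta units [ 0.029  0.006 -0.017] toolx [ 0.002 -0.001 -1.   ] y ang 94.39 j [ -16.3   28.5   92.5   -0.    58.9 -110.6]
spin deg (cw+) 0.06 units 0.007
[ 0.2 -0.6  0.5] [ 0.01 -0.01  0.01]
```

Well aligned. Closing gently, then raising the grip force to full.

{"op": "move_arm", "data": {"targets": [{"delta_pos": [0.03, 0, 0], "spin": 0, "claw": 30}, {"delta_pos": [0, 0, 0], "spin": 0, "claw": 10}, {"delta_pos": [0, 0, 0], "spin": 0, "claw": 0}, {"delta_pos": [0, 0, 0], "spin": 0, "claw": 0}, {"delta_pos": [0, 0, 0], "spin": 0, "claw": 0}, {"delta_pos": [0, 0, 0], "spin": 0, "claw": 0}], "grip_force": 40}}

```text
time: 5.65
position: [597.1, -130.6, 78.1]
eef_rot: [-60.6, 90.0, -56.2]
force: [-1.6, -2.3, 3.2]
gripper_width: 17.5
```

```bash
python3 - <<'E'
from h import *
plan([597,-130.1,79],94.33)
s=bot.observe();print(s["force"].round(1),s["torque"].round(2),s["gripper_width"])
E
```

```text
pos [ 597.1 -130.6   78.1] delta units [-0.016  0.008 -0.001] toolx [ 0.    -0.001 -1.   ] y ang 94.39 j [ -16.3   28.7   92.6   -0.    58.6 -110.6]
spin deg (cw+) 0.06 units 0.007
[-1.6 -2.3  3.2] [-0.25  0.12 -0.07] 17.486837374272675
```

{"op": "move_arm", "data": {"targets": [{"delta_pos": [0, 0, 0], "spin": 0, "claw": 0}, {"delta_pos": [0, 0, 0], "spin": 0, "claw": 0}, {"delta_pos": [0, 0, 0], "spin": 0.6, "claw": 0}, {"delta_pos": [0, 0, 0], "spin": 0.6, "claw": 0}], "grip_force": 120}}

```text
time: 6.15
position: [597.1, -130.0, 78.3]
eef_rot: [-48.9, 90.0, -54.8]
force: [-1.0, 0.8, 4.8]
gripper_width: 16.6
```

```bash
python3 - <<'E'
from h import *
plan([597,-130.1,79],94.33)
s=bot.observe();print(s["force"].round(1),s["torque"].round(2),s["gripper_width"])
E
```

```text
pos [ 597.1 -130.    78.3] delta units [-0.012 -0.002 -0.002] toolx [ 0.    -0.001 -1.   ] y ang 84.14 j [ -16.2   28.7   92.6   -0.    58.6 -100.3]
spin deg (cw+) -10.19 units -1.186
[-1.   0.8  4.8] [0.04 0.16 1.78] 16.61747192100496
```

{"op": "move_arm", "data": {"targets": [{"delta_pos": [0, 0, 0], "spin": 0.8, "claw": 0}, {"delta_pos": [0, 0, 0], "spin": 0.8, "claw": 0}, {"delta_pos": [0, 0, 0], "spin": 0.8, "claw": 0}, {"delta_pos": [0, 0, 0], "spin": 0.8, "claw": 0}, {"delta_pos": [0, 0, 0], "spin": 0, "claw": 0}]}}

```text
time: 6.78
position: [597.2, -130.2, 78.2]
eef_rot: [16.5, 90.0, -17.0]
force: [-1.9, -1.9, 5.1]
gripper_width: 16.6
```

```bash
cat > look.py <<'E'
import sys
from h import *
plan([597,-130.1,79],94.33)
s=bot.observe();print(s["time"],s["force"].round(1),s["torque"].round(2),s["gripper_width"])
c=get_calibration("wrist"); p,d=grab_frame("wrist"); n=sys.argv[1]; cv2.imwrite(f"pics/{n}.png",p[:,:,::-1]); np.save(f"{n}d.npy",d); np.savez(f"{n}c.npz",**c)
c=get_calibration("top"); p,d=grab_frame("top"); P=pts(d,c); z=P[...,2]
cv2.imwrite(f"pics/{n}t.png",cv2.resize(p[120:230,260:450,::-1],None,fx=4,fy=4,interpolation=cv2.INTER_CUBIC))
a=np.radians(4.33); ex=np.array([np.cos(a),np.sin(a)]); ey=np.array([-ex[1],ex[0]]); o=np.array([597,-130.1])
q=(P[...,:2]-o)
X=q@ex; Y=q@ey
for lab,sg in(('L',1),('R',-1)):
    m=(z>60)&(z<71)&(X>72)&(X<140)&(sg*Y>22)&(sg*Y<100); 
    # clean: outer edge robust
    m=cv2.morphologyEx(m.astype(np.uint8),cv2.MORPH_OPEN,np.ones((3,3),np.uint8))>0
    print(lab,m.sum(),'Ycentre',np.median(Y[m]).round(1) if m.any() else None,'min/max',np.percentile(sg*Y[m],[3,97]).round(1) if m.any() else None)
m=(z>46)&(z<58)&(X>60)&(X<200)&(abs(Y)<62)
m=cv2.morphologyEx(m.astype(np.uint8),cv2.MORPH_OPEN,np.ones((3,3),np.uint8))
if m.any():
    (cx,cy),sz,an=cv2.minAreaRect(np.argwhere(m)[:,::-1].astype(np.float32))
    Q=np.c_[X[m>0],Y[m>0]]; w,V=np.linalg.eigh(np.cov((Q-Q.mean(0)).T)); v=V[:,1]
    print('board n',m.sum(),'Y mean',Q[:,1].mean().round(1),'Y range',np.percentile(Q[:,1],[3,97]).round(1),'ang',np.degrees(np.arctan(v[1]/v[0])).round(1))
E
python3 look.py a1
```

```text
pos [ 597.2 -130.2   78.2] delta units [-0.013 -0.001 -0.003] toolx [ 0.001 -0.    -1.   ] y ang 56.53 j [-16.3  28.7  92.6  -0.   58.6 -72.8]
spin deg (cw+) -37.8 units -4.399
6.775 [-1.9 -1.9  5.1] [-0.21  0.23 -0.13] 16.5856025102525
L 178 Ycentre 76.3 min/max [63.5 89.6]
R 0 Ycentre None min/max None
board n 577 Y mean 21.6 Y range [-29.   47.9] ang -21.1
```

View pics/a1.png

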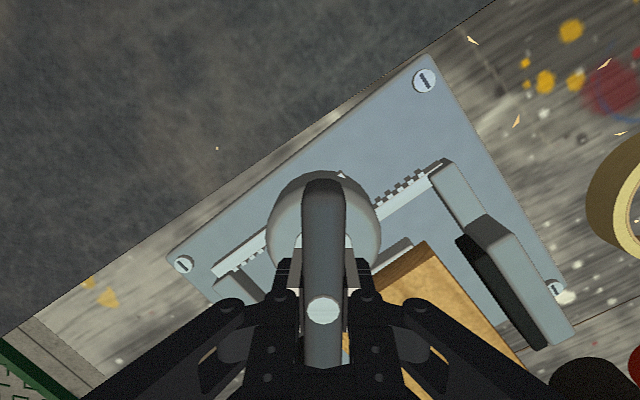

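View pics/a1t.png

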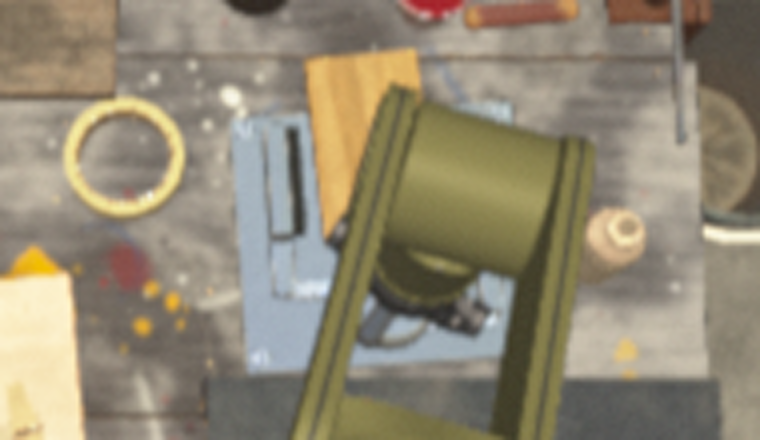

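The knob broke loose: the bar turned about 38° (0.66 rad) with the fingers, and the left jaw moved in. I'll loosen my hold, take a fresh one, and turn the next handful.

{"op": "move_arm", "data": {"targets": [{"delta_pos": [0, 0, 0], "spin": 0, "claw": 45}, {"delta_pos": [0, 0, 0], "spin": 0, "claw": 45}, {"delta_pos": [0, 0, 0], "spin": 0, "claw": 0}, {"delta_pos": [0, 0, 0], "spin": 0, "claw": 0}, {"delta_pos": [0, 0, 0], "spin": 0, "claw": 0}, {"delta_pos": [0, 0, 0], "spin": 0.5, "claw": 0}, {"delta_pos": [0, 0, 0], "spin": 0.8, "claw": 0}, {"delta_pos": [0, 0, 0], "spin": 0.8, "claw": 0}, {"delta_pos": [0, 0, 0], "spin": 0.8, "claw": 0}, {"delta_pos": [0, 0, 0], "spin": 0.8, "claw": 0}, {"delta_pos": [0, 0, 0], "spin": 0.8, "claw": 0}, {"delta_pos": [0, 0, 0], "spin": 0.5, "claw": 0}, {"delta_pos": [0, 0, 0], "spin": 0, "claw": 0}], "grip_force": 80}}

```text
time: 8.5
position: [597.5, -129.5, 77.6]
eef_rot: [122.2, 89.9, 45.9]
force: [2.9, 2.7, -2.0]
gripper_width: 17.4
```

```bash
python3 look.py a2
```

```text
pos [ 597.5 -129.5   77.6] delta units [-0.023 -0.01   0.008] toolx [ 0.001  0.001 -1.   ] y ang 13.63 j [-16.2  28.7  92.6   0.1  58.6 -29.9]
spin deg (cw+) -80.7 units -9.389
8.5 [ 2.9  2.7 -2. ] [ 0.39 -0.15 -0.18] 17.403956300231037
L 174 Ycentre 69.5 min/max [56.  81.5]
R 0 Ycentre None min/max None
board n 608 Y mean 21.7 Y range [-31.   49.3] ang -20.7
```

View pics/a2.png

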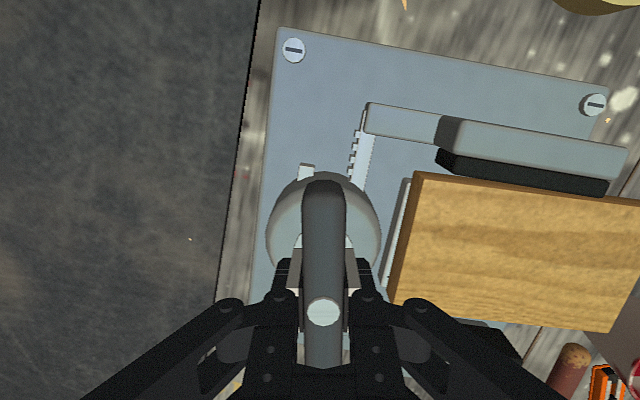

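The bar is at about q = 1.41 and the left pad is nearing the board. Next handful goes to about 2.2.

{"op": "move_arm", "data": {"targets": [{"delta_pos": [0, 0, 0], "spin": 0, "claw": 45}, {"delta_pos": [0, 0, 0], "spin": 0, "claw": 45}, {"delta_pos": [0, 0, 0], "spin": 0, "claw": 0}, {"delta_pos": [0, 0, 0], "spin": 0, "claw": 0}, {"delta_pos": [0, 0, 0], "spin": 0, "claw": 0}, {"delta_pos": [0, 0, 0], "spin": 0.5, "claw": 0}, {"delta_pos": [0, 0, 0], "spin": 0.8, "claw": 0}, {"delta_pos": [0, 0, 0], "spin": 0.8, "claw": 0}, {"delta_pos": [0, 0, 0], "spin": 0.8, "claw": 0}, {"delta_pos": [0, 0, 0], "spin": 0.8, "claw": 0}, {"delta_pos": [0, 0, 0], "spin": 0.8, "claw": 0}, {"delta_pos": [0, 0, 0], "spin": 0.5, "claw": 0}, {"delta_pos": [0, 0, 0], "spin": 0.3, "claw": 0}, {"delta_pos": [0, 0, 0], "spin": 0, "claw": 0}]}}

```text
time: 10.35
position: [597.9, -130.3, 78.1]
eef_rot: [111.5, 89.9, -10.4]
force: [3.3, -0.6, 0.9]
gripper_width: 16.9
```

```bash
python3 look.py a3
```

```text
pos [ 597.9 -130.3   78.1] delta units [-0.016 -0.014  0.005] toolx [ 0.002 -0.    -1.   ] y ang -31.92 j [-16.3  28.7  92.6   0.   58.6  15.7]
spin deg (cw+) 53.75 units 6.254
10.35 [ 3.3 -0.6  0.9] [ 0.14 -0.2  -0.12] 16.885927498348163
L 182 Ycentre 60.8 min/max [48.2 73.6]
R 0 Ycentre None min/max None
board n 545 Y mean 17.9 Y range [-36.8  45.6] ang -22.9
```

View pics/a3.png

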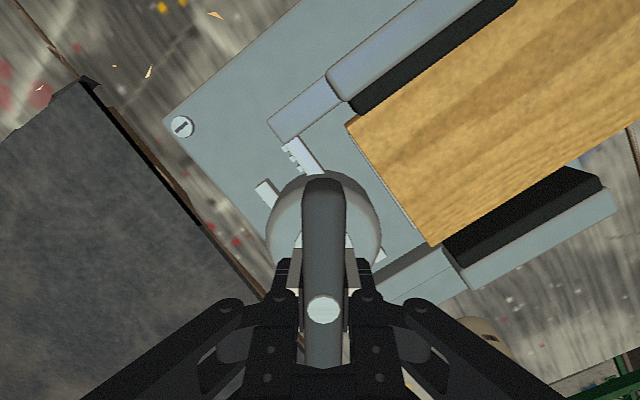

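q is about 2.20, and the left pad already touches the board along one edge. I'll turn finer from here and watch the torque.

{"op": "move_arm", "data": {"targets": [{"delta_pos": [0, 0, 0], "spin": 0, "claw": 45}, {"delta_pos": [0, 0, 0], "spin": 0, "claw": 45}, {"delta_pos": [0, 0, 0], "spin": 0, "claw": 0}, {"delta_pos": [0, 0, 0], "spin": 0, "claw": 0}, {"delta_pos": [0, 0, 0], "spin": 0, "claw": 0}, {"delta_pos": [0, 0, 0], "spin": 0.4, "claw": 0}, {"delta_pos": [0, 0, 0], "spin": 0.4, "claw": 0}, {"delta_pos": [0, 0, 0], "spin": 0.4, "claw": 0}, {"delta_pos": [0, 0, 0], "spin": 0.4, "claw": 0}, {"delta_pos": [0, 0, 0], "spin": 0.3, "claw": 0}]}}

```text
time: 11.7
position: [597.5, -130.8, 77.8]
eef_rot: [86.9, 89.9, -51.4]
force: [2.8, -2.0, -1.4]
gripper_width: 17.1
```

```bash
python3 look.py a4
```

```text
pos [ 597.5 -130.8   77.8] delta units [-0.02  -0.013 -0.002] toolx [ 0.001 -0.001 -1.   ] y ang -48.32 j [-16.3  28.7  92.6  -0.1  58.6  32.1]
spin deg (cw+) 37.35 units 4.346
11.7 [ 2.8 -2.  -1.4] [-0.35 -0.15  0.16] 17.063789908687696
L 164 Ycentre 57.3 min/max [45.5 70.1]
R 0 Ycentre None min/max None
board n 530 Y mean 14.5 Y range [-38.9  42.4] ang -25.6
```

View pics/a4.png

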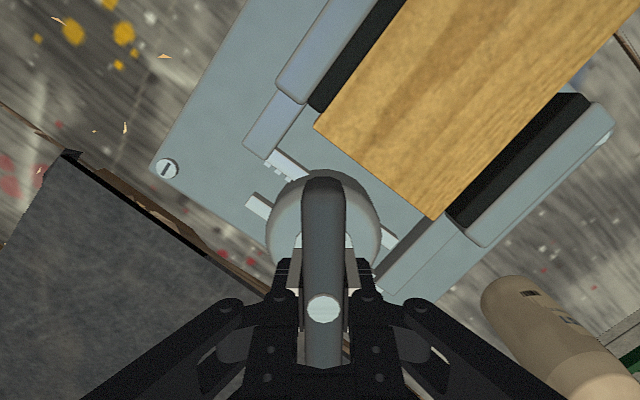

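q is about 2.49. The board is nearly square, with the pads about to seat on both sides. Two small careful turns next.

{"op": "move_arm", "data": {"targets": [{"delta_pos": [0, 0, 0], "spin": 0.3, "claw": 0}, {"delta_pos": [0, 0, 0], "spin": 0.3, "claw": 0}, {"delta_pos": [0, 0, 0], "spin": 0.3, "claw": 0}]}}

```text
time: 12.18
position: [597.4, -130.7, 77.8]
eef_rot: [97.0, 89.9, -49.0]
force: [2.7, -3.9, -1.9]
gripper_width: 16.8
```

```bash
python3 look.py a5
```

```text
pos [ 597.4 -130.7   77.8] delta units [-0.02  -0.013  0.   ] toolx [ 0.001 -0.001 -1.   ] y ang -55.99 j [-16.3  28.7  92.6  -0.1  58.6  39.7]
spin deg (cw+) 29.68 units 3.453
12.175 [ 2.7 -3.9 -1.9] [-0.41 -0.24  0.19] 16.842917109991088
L 162 Ycentre 56.0 min/max [44.7 69.7]
R 0 Ycentre None min/max None
board n 526 Y mean 15.0 Y range [-38.8  42.3] ang -23.7
```

{"op": "move_arm", "data": {"targets": [{"delta_pos": [0, 0, 0], "spin": 0.3, "claw": 0}, {"delta_pos": [0, 0, 0], "spin": 0.3, "claw": 0}]}}

```text
time: 12.52
position: [597.4, -130.7, 77.8]
eef_rot: [103.6, 89.9, -47.5]
force: [3.6, -3.4, -2.8]
gripper_width: 17.2
```

```bash
python3 look.py a6
```

```text
pos [ 597.4 -130.7   77.8] delta units [-0.02  -0.012  0.001] toolx [ 0.001 -0.001 -1.   ] y ang -61.12 j [-16.3  28.7  92.6  -0.   58.6  44.9]
spin deg (cw+) 24.55 units 2.857
12.525 [ 3.6 -3.4 -2.8] [-0.49 -0.27  0.35] 17.201707195235606
L 157 Ycentre 55.8 min/max [44.7 67.9]
R 0 Ycentre None min/max None
board n 525 Y mean 13.6 Y range [-40.5  42.1] ang -27.1
```

View pics/a6.png

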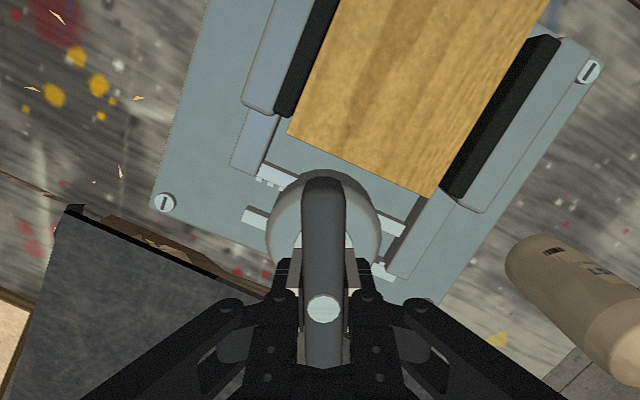

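{"op": "move_arm", "data": {"targets": [{"delta_pos": [0, 0, 0], "spin": 0.3, "claw": 0}, {"delta_pos": [0, 0, 0], "spin": 0, "claw": 0}]}}

```text
time: 12.88
position: [597.4, -130.7, 77.8]
eef_rot: [110.2, 89.9, -43.5]
force: [2.7, -4.1, -2.6]
gripper_width: 16.8
```

```bash
python3 look.py a7
```

```text
pos [ 597.4 -130.7   77.8] delta units [-0.02  -0.011  0.001] toolx [ 0.001 -0.001 -1.   ] y ang -63.67 j [-16.3  28.7  92.6  -0.   58.6  47.4]
spin deg (cw+) 22.0 units 2.56
12.875 [ 2.7 -4.1 -2.6] [-0.48 -0.32 -0.07] 16.847970775784702
L 151 Ycentre 56.7 min/max [45.2 67.7]
R 0 Ycentre None min/max None
board n 525 Y mean 15.0 Y range [-39.5  42.3] ang -24.5
```

q is about 2.76 and the torque had climbed to about 0.35 N m, so it grips. I'll let go, lift straight up and clear the view.

{"op": "move_arm", "data": {"targets": [{"delta_pos": [0, 0, 0], "spin": 0, "claw": 30}, {"delta_pos": [0, 0, 0], "spin": 0, "claw": 60}, {"delta_pos": [0, 0, 0], "spin": 0, "claw": 100}, {"delta_pos": [0, 0, 0], "spin": 0, "claw": 100}, {"delta_pos": [-0.2, 0, 0], "spin": 0, "claw": 100}, {"delta_pos": [-0.6, 0, 0], "spin": 0, "claw": 100}, {"delta_pos": [-0.8, 0, 0], "spin": 0, "claw": 100}, {"delta_pos": [-0.8, 0, 0], "spin": 0, "claw": 100}, {"delta_pos": [-0.3, 0, 0], "spin": 0, "claw": 100}, {"delta_pos": [0, 0, 0], "spin": 0, "claw": 100}], "grip_force": 20}}

```text
time: 14.22
position: [598.2, -130.4, 242.7]
eef_rot: [138.6, 89.7, -15.2]
force: [0.2, 0.2, 0.1]
gripper_width: 85.6
```

```bash
python3 look.py b1; python3 - <<'E'
from h import *
plan([450,-130,240])
E
```

```text
pos [ 598.2 -130.4  242.7] delta units [ 2.728 -0.023  0.026] toolx [ 0.005 -0.001 -1.   ] y ang -63.74 j [-16.3  19.9  81.    0.   78.8  47.5]
spin deg (cw+) 21.93 units 2.552
14.225 [0.2 0.2 0.1] [ 0.01  0.04 -0.  ] 85.62526787586165
L 146 Ycentre 57.6 min/max [44.8 68. ]
R 0 Ycentre None min/max None
board n 520 Y mean 20.6 Y range [-10.6  42.1] ang -10.2
pos [ 596.4 -129.9  239.5] delta units [-0.008 -1.078  2.188] toolx [-0.001  0.    -1.   ] y ang -63.74 j [-16.3  20.1  81.2   0.   78.7  47.5]
```

View pics/b1.png

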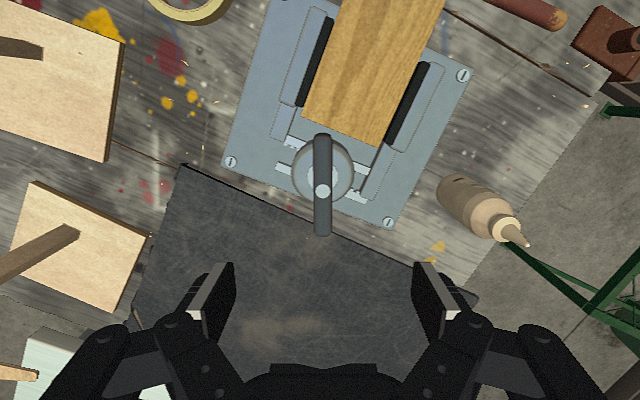

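The wrist view shows the pads against both sides of the board, from (320,60) to (410,100), with the bar still where I left it. I'll measure the result from it.

```bash
cat > meas.py <<'E'
import sys
from h import *
n=sys.argv[1]
d=np.load(n+"d.npy"); c=dict(np.load(n+"c.npz")); P=pts(d,c)
a=np.radians(4.33); ex=np.array([np.cos(a),np.sin(a)]); ey=np.array([-ex[1],ex[0]]); o=np.array([597,-130.1])
X=(P[...,:2]-o)@ex; Y=(P[...,:2]-o)@ey; z=P[...,2]
def op(m): return cv2.morphologyEx(m.astype(np.uint8),cv2.MORPH_OPEN,np.ones((3,3),np.uint8))>0
def ang(m):
    Q=np.c_[X[m],Y[m]]; w,V=np.linalg.eigh(np.cov((Q-Q.mean(0)).T)); return np.degrees(np.arctan(V[1,1]/V[0,1]))
m=op((z>104)&(z<120)&(np.hypot(X,Y)<56)); print('bar ang -q(mod180)',ang(m).round(1),m.sum(), 'q',np.radians(180+-ang(m)).round(3))
for lab,sg in(('L',1),('R',-1)):
    m=op((z>60)&(z<71)&(X>65)&(X<142)&(sg*Y>35)&(sg*Y<100)); t=sg*Y[m]; print(lab,m.sum(),'inner/outer',np.percentile(t,[2,98]).round(1),'ang',ang(m).round(2))
m=op((z>44)&(z<58)&(X>60)&(X<220)&(abs(Y)<48)); 
for x0 in range(65,205,15):
    k=m&(X>x0)&(X<x0+15)
    if k.sum()>50: print('board slice',x0,np.percentile(Y[k],[1,50,99]).round(1),'z',np.median(z[k]).round(1))
k=m&(X<140); A=np.c_[X[k],Y[k],np.ones(k.sum())]; s=np.linalg.lstsq(A,z[k],rcond=None)[0]; print('tilt',s[:2].round(3))
E
python3 meas.py b1
```

```text
bar ang -q(mod180) 22.1 1913 q 2.756
L 2366 inner/outer [46.3 70.5] ang -0.07
R 2115 inner/outer [43.9 68.3] ang -0.14
board slice 65 [-43.8   1.9  45.4] z 52.2
board slice 80 [-43.8   1.7  45.3] z 52.2
board slice 95 [-43.9   1.8  45.3] z 52.2
board slice 110 [-43.9   1.8  45.4] z 52.2
board slice 125 [-43.9   1.4  45.3] z 52.2
board slice 140 [-42.6   2.5  45.1] z 52.1
board slice 155 [-42.8   0.2  44.5] z 52.2
board slice 170 [-43.3 -16.1  23.1] z 52.1
board slice 185 [-43.7 -33.  -12.8] z 52.1
tilt [ 0. -0.]
```

```bash
python3 look.py b2 && python3 meas.py b2 | head -4; python3 -c "
from bench import job; print(job.close_job())"
```

```text
pos [ 596.4 -129.9  239.5] delta units [ 2.674  0.008 -0.01 ] toolx [-0.001  0.    -1.   ] y ang -63.74 j [-16.3  20.1  81.2   0.   78.7  47.5]
spin deg (cw+) 21.93 units 2.552
14.325 [-0.1 -0.2  0.5] [ 0.05  0.04 -0.07] 85.504039949942
L 150 Ycentre 56.1 min/max [44.8 67.4]
R 0 Ycentre None min/max None
board n 518 Y mean 21.2 Y range [-10.5  42.3] ang -9.3
bar ang -q(mod180) 22.2 1965 q 2.754
L 2448 inner/outer [46.3 70.5] ang -0.19
R 2185 inner/outer [44.  68.3] ang 0.09
board slice 65 [-43.8   1.4  45.2] z 52.2
the job is handed in; nothing more can be done
None
```

I broke the seized knob loose with a short firm clockwise twist to about 0.66 rad. I then turned it on in handfuls, loosening and retaking my hold between them, and stopped at about 2.76 rad when I felt the torque climb to about 0.35 N m. I let go, lifted clear to about 240 mm and handed the job in at 14.3 s of the robot's clock.

**Knob:** The last two checks after release put it at 2.756 and 2.754 rad, so it stayed where I left it.

**Board:** It lies flat with its top at z 52, no measurable tilt, square to the jaws, and about 1 mm off the mid-plane. That offset is within the camera's calibration error, and the jaws show the same one.

**Grip:** I could not read the jaw force directly. From the knob angle the pads should be squeezed about 2.5 mm, which is roughly 6 N per side.

**Gaps and one disagreement:**
- The arm hid the right jaw and part of the board from the top camera, so its board and right-jaw figures are meaningless. The checks above rest on the wrist camera.
- One wrist torque reading of 1.8 N m during the break-loose twist was above the stated 0.75 N m, probably because it was taken mid-motion.
- I made no measured check on the bystanders. The arm never came near them.

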